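# Counter-hold a press bolt while the nut is run up

## Task

The little orange nut-runner on the printing press is creeping and dragging the whole bolt round with it. First push the black slider on its grey control box until its white line is at the red mark and leave it there; then reach down into the narrow gap behind the steel bracket, grip the hidden brass hex bolt head between the fingers and hold it so that it no longer turns. Finish while still holding the bolt head, with the slider on its mark, and leave the lino block, ink jar and phone where they are.

Things in the scene. Friction and masses are not known exactly. Their poses are not given: they have to be found in the camera images.
- press: Green proofing press, fixed. Origin: on the table under the steel bracket's back face, on the bolt's centre line. x: the bolt axis, from the orange nut-runner through the bracket to the hidden side; y: level along the bracket. Base plate x -150 to +165, y -100 to +100, 12 mm thick. Black roller between green cheeks: x +67 to +153 mm, top at 90 mm.
- bracket_top (a point): Middle of the top edge of the steel bracket's back face, 108 mm above the table. The bracket is an upright plate 6 mm thick (press x -6 to 0) and 90 mm wide (y -45 to +45).
- rail_top (a point): Middle of the top edge of the green rear rail's face that looks at the bracket, 82 mm above the table. The rail is at press x +48 to +62, y -60 to +60 mm. So the gap between bracket and rail is 48 mm wide, open above and at both ends; its floor, the base plate, is at 12 mm.
- runner_top (a point): Highest point of the orange nut-runner, 104 mm above the table; a lying cylinder 48 mm thick at press x -148 to -43 mm on a black saddle, with a dark turning socket and the nut between it and the bracket.
- bolt_head (a point): Centre of the brass hex bolt head in the gap, on the bolt axis 80 mm above the table and 23 mm behind the bracket's back face. The head is 24 mm across flats, 27.7 mm across corners, 14 mm thick (press x +16 to +30), on a 16 mm thick dark shank; a small red line is on its end face. Axes turn with the bolt; x as press x.
- bolt (a joint): Bolt angle in rad about press x. At 0 and each multiple of 1.047 (60 degrees) two flats are upright, facing press +y and -y. The runner turns it at about 0.25 rad/s (value growing) with 0.1 N m while nobody holds it; a grip of 20 N or more across the head, fingers closing along press y, stops it. The nut in front goes on turning.
- control_box: Grey control box 90 x 200 x 35 mm, fixed to the table; origin under its centre. Slider track along its y on the top face; red mark and white scale beside it.
- slider_grip (a point): Point on the centre line of the black slider grip, 27 mm above the box's top face, 62 mm above the table. The grip is 24 mm (box x) by 16 mm (box y, along the track) and 40 mm high, its underside 2 mm and its top 42 mm above the box; a white line runs over its middle. Axes as the box's.
- torque_slider (a joint): Slider position along the track in m, 0 to 0.12, growing towards the box's +y; the grip stands at box y = value - 0.06. About 2 N moves it and it stays where left.
- red_mark: Red line across the top of the control box beside the track, 4 mm wide; its origin is on the track's centre line on the box's top face (35 mm above the table) at the target place of the slider's white line; axes as the box's, y along the track.
- lino_block: Bystander: loose wooden block with grey lino top, 75 x 100 x 24 mm, origin under its centre.
- ink_jar: Bystander: loose amber ink jar, 56 mm wide, 65 mm high, origin under its centre.
- phone: Bystander: loose phone in a green case, 75 x 150 x 9 mm, lying flat, origin under its centre.
Not all that is in view belongs to the job. What is meant by the control_box is not blue, and is the smaller of those in its own colour.

How it is judged:
By the outcome, as a careful person would: the job done as asked, in the order asked, and still so for the second after the job is handed in, while the arm keeps its last pose, push and grip.
It also fails if it takes over 51 s, if anything falls off the work surface, if the arm or the gripper's body presses on something with over 40 N, if the wrist force passes 120 N, or if a joint passes its speed limit or range.

## Robot

A 6-joint arm with a two-finger parallel gripper is mounted at the origin on the work surface. World frame = base frame: x ahead of the robot, y to its left, z up, the work surface at z = 0. Lengths are in m, angles in rad, forces in N, time in s.
With the tool pointing down it reaches from about 0.375 to 0.975 m from the base axis. Payload 3.8 kg.
Tool frame: the origin (TCP) lies at the very end of the fingers, on their centre line; the grasp point (between the pads) lies 19 mm behind it; z points along the fingers, y is the direction in which the jaws open and shut (so a half turn about z gives the same grasp; the last joint's range is limited). The gripper opens to 85 mm and grips with 20 to 120 N. Pads are 22 mm wide; open, the fingers measure 114 mm over their backs; the gripper's body (76 mm by 85 mm) begins 54 mm behind the grasp point. The pads swing forward as they close: fully open they stand 13 mm farther back than shut.
Start: joints at [1.092, 0.264, 1.604, -0, 1.274, -0.037], TCP at [0.289, 0.61, 0.231] pointing down, gripper open.
Joint ranges: [-2.63, 2.63], [-0.94, 2.18], [0.31, 2.57], [-1.31, 4.45], [0, 2.66], [-2.55, 2.55]. Speed limits (rad/s): [2.57, 2.57, 3.14, 3.14, 3.14, 3.14].

## Interface

Orientations are given as a rotation vector (axis times angle).
In Python, from workcell import status, read_camera, camera_info, order gives the robot as it stands.
- The arm moves only by the tool move_arm, never from a script. Its argument "deltas" is a list of rows, each a list of 3 entries, a list of its own where there are three numbers: the turn, a rotation vector about the world's x, y, z as a fraction of full scale, then the shift along the world's x, y, z as a fraction of full scale, then the closure, from -1 (fully open) to 1 (shut), so that 0 is half open. A call has 1 to 20 rows; each row is the pose to reach, as a shift and turn from the pose commanded when the call began; what a row does not reach only later rows make up. Full scale, the value 1, is 0.1 m for a shift and pi/2 rad for a turn. A row lasts 1/8 s, in which the tool goes at most 62.5 mm and 10.7 degrees, less where a joint would pass 70% of its speed; a pose out of reach is approached as far as the arm can. A call with a number of a shift or a turn outside -1 to 1 is refused whole. A call with a gripper value outside its range is refused whole. The fingers move at their own pace and stop on an object; "grip_force" is the grip in N (left out, the last holds). Time passes only in rows, so rows that repeat a pose let the fingers close. It gives the time, the measured TCP pose, the force and the opening at its end, in the units of the state.
- status.read_state(): the state, without advancing time (a new reading comes with each control period).
- read_camera(name): name is "scene" or "side" or "wrist"; returns (picture, depth): 480x640x3 uint8, red, green, blue; 480x640 float32, m along the optical axis (not along the pixel's ray), 0 where there is no reading.
- camera_info(name): a dict with "K" (3x3 intrinsics, pixels), "R" (3x3) and "t" (3): a world point X has camera coordinates R X + t. Camera axes: x right, y down, z forward; pixel columns grow to the right and rows downward; lengths in m; the calibration is good to about 2 mm. The wrist camera is an equidistant fisheye: a pixel r from the principal point sees the ray r / f radians off the axis. A picture is of the moment at which its call begins: read the wrist's pose just before it. camera_info takes no time and is no camera call; for the wrist camera it gives the pose at the moment of the call.
- order.finish_job(): hands the job in, once; it reports no verdict.
The state is a dict: "time": time; "q": joint angles; "joint_vel": joint speeds; "joint_torque": joint torques, N m; "tool_pos": TCP position; "tcp_rot": TCP orientation; "wrist_force": force on the tool from outside, world axes, zero at the start; "torque": the same for the moment, N m; "width": opening from 0.0 (shut) to 1.0 (fully open).
Only numpy, scipy, OpenCV 4.12 (cv2) and the standard library are available. Lean on these libraries where they do the work, as an engineer would, in place of code of your own. Each camera call takes 0.05 s, during which the arm holds its last target. There are 200 camera calls.

## Working session

There is one attempt and no reset: what is moved stays moved. The work goes in short steps, Python scripts to look and compute and a tool call to move; the robot and the scene stay as the last step left them, time stands still between calls to the robot, and variables do not carry over. Pictures are saved under pics/ and viewed, about 8 in all and at most 12, crops included, and the job is handed in when it is done.

Besides the shell and the picture viewer there is one more tool, called as name(argument=value, ...) on one line, values as JSON. move_arm: Moves the arm, as the interface text tells. Its arguments: {"type":"object","properties":{"deltas":{"type":"array","items":{"type":"array"}},"grip_force":{"type":"number"}},"required":["deltas"]}

```bash
mkdir -p pics; cat > h.py <<'E'
import numpy as np, cv2
from workcell import status, read_camera, camera_info, order
def world(ci,u,v,d):
    K=np.array(ci["K"]);R=np.array(ci["R"]);t=np.array(ci["t"])
    c=np.array([(u-K[0,2])/K[0,0]*d,(v-K[1,2])/K[1,1]*d,d]); return R.T@(c-t)
def onplane(ci,u,v,z):
    K=np.array(ci["K"]);R=np.array(ci["R"]);t=np.array(ci["t"])
    o=-R.T@t; r=R.T@np.array([(u-K[0,2])/K[0,0],(v-K[1,2])/K[1,1],1]); return o+r*(z-o[2])/r[2]
def proj(ci,X):
    K=np.array(ci["K"]);c=np.array(ci["R"])@np.array(X)+np.array(ci["t"]);p=K@c;return p[:2]/p[2]
E
python3 - <<'E'
from h import *
print(status.read_state())
for n in("scene","side"):
    p,d=read_camera(n);cv2.imwrite(f"pics/{n}0.png",p[:,:,::-1]);np.savez(f"{n}0.npz",p=p,d=d,ci=camera_info(n))
    ci=camera_info(n);print(n,ci,-np.array(ci["R"]).T@ci["t"])
E
```

```text
{'time': 0.0, 'q': array([ 1.09209470e+00,  2.64755103e-01,  1.60538651e+00, -5.48809008e-06,
        1.27368406e+00, -3.68927031e-02]), 'joint_vel': array([-0.00059996,  0.00086933,  0.00073217,  0.00103031, -0.00021565,
        0.00044491]), 'joint_torque': array([ 1.88696422e-04, -5.15109873e+01, -3.67322695e+01, -9.68697327e-05,
        1.26887381e-02, -1.33928367e-06]), 'tool_pos': array([0.28827488, 0.60953672, 0.22995395]), 'tcp_rot': array([-0.68823476, -3.06469916,  0.00339319]), 'wrist_force': array([-0.73880794,  0.32535857,  0.34430545]), 'torque': array([ 0.01350145,  0.06071701, -0.04419084]), 'width': 0.999203461680947}
scene {'K': array([[468.32271027,   0.        , 318.04693693],
       [  0.        , 468.32271027, 246.36432864],
       [  0.        ,   0.        ,   1.        ]]), 'R': array([[ 0.74401336,  0.66794796,  0.01701892],
       [ 0.42251026, -0.45058789, -0.78641951],
       [-0.51761879,  0.59229728, -0.61745827]]), 't': array([-0.42109407, -0.15233435,  1.30437437])} [ 1.05283112 -0.55994848  0.69276461]
side {'K': array([[595.92343613,   0.        , 319.44644344],
       [  0.        , 595.92343613, 244.34380065],
       [  0.        ,   0.        ,   1.        ]]), 'R': array([[ 0.84495656, -0.53483381,  0.00109614],
       [-0.40001822, -0.63332607, -0.66248284],
       [ 0.35501243,  0.55933075, -0.74907629]]), 't': array([-0.43391365,  0.26369259,  1.40732191])} [-0.02749675 -0.85222671  1.22935892]
```

View pics/scene0.png

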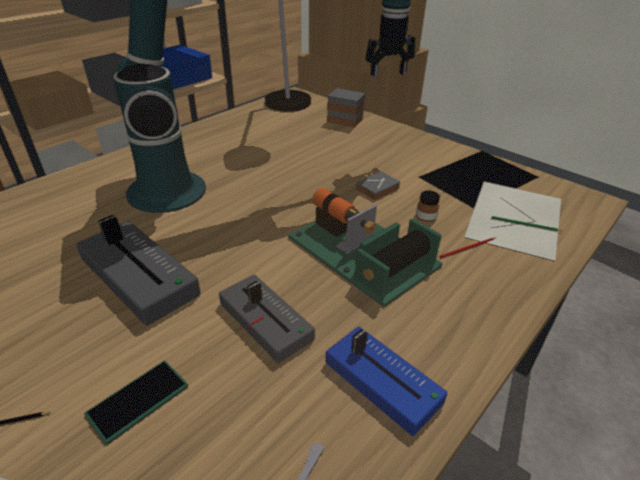

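View pics/side0.png

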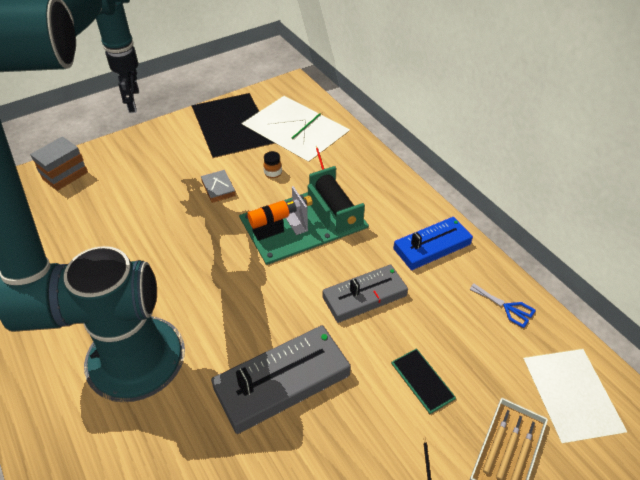

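Scene picture: there are three boxes, a large grey one at (138,270), a small grey one at (265,315) and a blue one at (385,378). The small grey one is the one meant, because it is not blue, is the smaller of the two greys and carries a red mark. The press is at (365,245). I'll confirm in an enlarged crop.

```bash
python3 - <<'E'
from h import *
s=cv2.imread("pics/scene0.png");e=cv2.imread("pics/side0.png")
f=lambda im,x,y,w,h:cv2.resize(im[y:y+h,x:x+w],(400,300),interpolation=cv2.INTER_CUBIC)
a=np.vstack([np.hstack([f(s,210,267,112,96)[:, :],f(e,315,255,100,75)]),np.hstack([f(s,280,180,168,126),f(e,235,160,140,105)])])
cv2.imwrite("pics/crop1.png",a)
E
```

```text
(no output)
```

View pics/crop1.png

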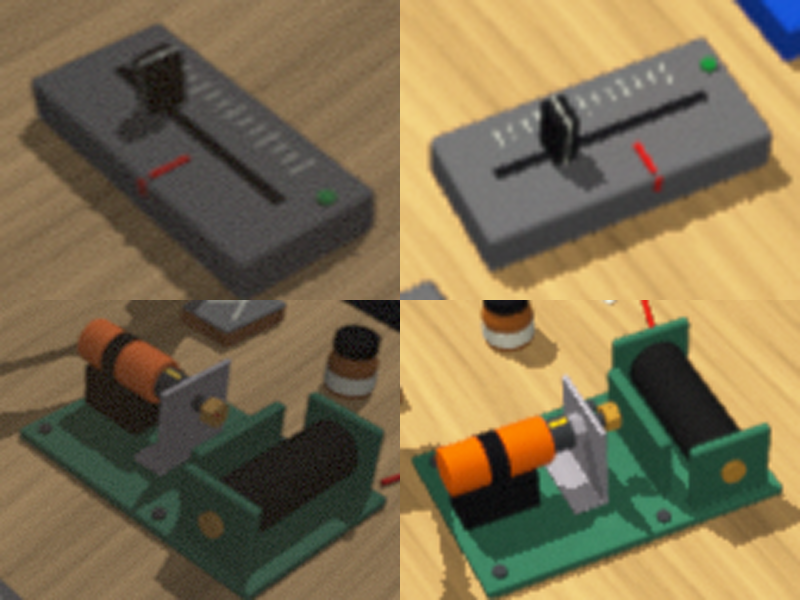

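```bash
python3 - <<'E'
from h import *
def cloud(n,roi,mask):
    f=np.load(n+"0.npz",allow_pickle=True);p,d,ci=f["p"],f["d"],f["ci"].item()
    hsv=cv2.cvtColor(p,cv2.COLOR_RGB2HSV);x,y,w,h=roi
    m=np.zeros(d.shape,bool);m[y:y+h,x:x+w]=mask(hsv[y:y+h,x:x+w])
    v,u=np.where(m&(d>0));K,R,t=ci["K"],ci["R"],ci["t"];D=d[v,u]
    c=np.stack([(u-K[0,2])/K[0,0]*D,(v-K[1,2])/K[1,1]*D,D],1);return (c-t)@R,u,v
green=lambda h:(h[...,0]>65)&(h[...,0]<95)&(h[...,1]>90)
orange=lambda h:(h[...,0]<14)&(h[...,1]>170)&(h[...,2]>90)
brass=lambda h:(h[...,0]>14)&(h[...,0]<26)&(h[...,1]>130)
red=lambda h:((h[...,0]<5)|(h[...,0]>174))&(h[...,1]>130)
grey=lambda h:(h[...,1]<70)&(h[...,2]>40)
ROI={"scene":dict(press=(280,180,168,126),box=(210,267,112,96),head=(358,214,20,20)),"side":dict(press=(235,160,140,105),box=(315,255,100,75),head=(305,194,10,14))}
A=[];B=[]
for n in ROI:
    r=ROI[n]
    P,u,v=cloud(n,r["press"],green);A.append(P);print(n,"z quant",np.percentile(P[:,2],[2,20,50,90,99]))
    b=P[(P[:,2]>0.0)&(P[:,2]<.02)]
    print(" baserect",cv2.minAreaRect((b[:,:2]*1000).astype(np.float32)))
    O,_,_=cloud(n,r["press"],orange);O=O[O[:,2]>.06];m=O[:,:2].mean(0);w=np.linalg.svd(O[:,:2]-m,full_matrices=False)[2][0];print(" orange",m,np.degrees(np.arctan2(w[1],w[0])),O[:,2].max(),len(O))
    H,u,v=cloud(n,r["head"],brass);print(" head",np.median(H,0),len(H),u.mean(),v.mean())
    Rm,u,v=cloud(n,r["box"],red);k=(Rm[:,2]>.031);print(" red",Rm[k].mean(0),k.sum(),Rm[k].min(0),Rm[k].max(0))
    G,_,_=cloud(n,r["box"],grey);g=G[(G[:,2]>.03)&(G[:,2]<.04)];B.append(g);print(" box",cv2.minAreaRect((g[:,:2]*1000).astype(np.float32)),len(g))
    T,_,_=cloud(n,r["box"],lambda h:h[...,0]>=0);T=T[(T[:,2]>.05)&(T[:,2]<.085)];print(" grip",T.mean(0),T.min(0),T.max(0),len(T)); tt=T[T[:,2]>.072];print(" griptop",tt.mean(0),len(tt))
    L,_,_=cloud(n,r["box"],green);print(" led",L.mean(0),len(L))
b=np.vstack(A);b=b[(b[:,2]>0.0)&(b[:,2]<.02)];print(cv2.minAreaRect((b[:,:2]*1000).astype(np.float32)))
a=np.vstack(B);print(cv2.minAreaRect((a[:,:2]*1000).astype(np.float32)))
E
```

```text
scene z quant [0.01064656 0.01239531 0.05240017 0.09037661 0.09178257]
 baserect ((584.731689453125, 154.8701934814453), (192.1842498779297, 268.2392883300781), 84.29424285888672)
 orange [0.46774297 0.15793755] -5.864227344376807 0.10722509229347983 480
 head [0.58045367 0.15247009 0.08783893] 69 369.15942028985506 226.3913043478261
 red [ 0.56882479 -0.17866967  0.03703183] 29 [ 0.56490553 -0.19478802  0.03308104] [ 0.57246605 -0.16521252  0.0393889 ]
 box ((559.0850219726562, -147.98318481445312), (89.81072998046875, 201.5670928955078), 82.48680114746094) 3098
 grip [ 0.5309613  -0.1456883   0.06858029] [ 0.51831484 -0.15649059  0.05063523] [ 0.53834401 -0.13115575  0.08024972] 204
 griptop [ 0.52925804 -0.14442004  0.07677957] 95
 led [ 0.64634031 -0.14027507  0.03922466] 2
side z quant [0.00618609 0.01021145 0.01385179 0.08008731 0.09077484]
 baserect ((557.450439453125, 157.2545928955078), (202.52610778808594, 312.6860656738281), 84.42830657958984)
 orange [0.44901595 0.15546437] 169.5729293569144 0.106814278089126 344
 head [0.57494936 0.15276008 0.08781045] 51 308.45098039215685 200.0392156862745
 red [ 0.56759914 -0.17983729  0.03629293] 20 [ 0.56420444 -0.19514402  0.03115247] [ 0.57147909 -0.16506538  0.03936538]
 box ((554.16650390625, -148.45526123046875), (94.80908203125, 199.95753479003906), 82.65785217285156) 1919
 grip [ 0.50102733 -0.15411697  0.06624647] [ 0.38244097 -0.20266657  0.05004742] [ 0.53360079 -0.12977569  0.08098543] 134
 griptop [ 0.52379617 -0.14458631  0.0767424 ] 55
 led [ 0.64638391 -0.13641707  0.03780817] 10
((560.09521484375, 156.99658203125), (202.52610778808594, 318.0008239746094), 84.42830657958984)
((556.973876953125, -148.83741760253906), (94.8125228881836, 205.6187286376953), 82.63599395751953)
```

The crop confirms the small grey box: it has the red mark and its slider sits back from the mark. Measured box long axis is −7.4°, slider ≈ (0.527, −0.145), mark 45 mm further along +a. Press x is at about −5.6°, bolt ≈ (0.576, 0.155).

move_arm(deltas=[[[0,0,-0.1],[0.15,-0.47,0],-1],[[0,0,-0.1],[0.3,-0.94,0],-1],[[0,0,-0.1],[0.3,-0.94,0],-1]], grip_force=25)

```text
time: 0.48
tool_pos: [0.3191, 0.5131, 0.2305]
tcp_rot: [-0.931, -3.001, 0.004]
wrist_force: [-0.5, 0.1, 0.3]
width: 1.003
```

move_arm(deltas=[[[0,0,-0.1],[0.15,-0.5,0],-1],[[0,0,-0.1],[0.3,-1,0],-1]])

```text
time: 0.72
tool_pos: [0.3486, 0.416, 0.231]
tcp_rot: [-1.159, -2.92, -0.0]
wrist_force: [0.5, -0.5, -0.0]
width: 1.001
```

move_arm(deltas=[[[0,0,-0.1],[0.15,-0.5,0],-1],[[0,0,-0.1],[0.3,-1,0],-1]])

```text
time: 0.98
tool_pos: [0.3789, 0.3156, 0.2313]
tcp_rot: [-1.385, -2.82, -0.001]
wrist_force: [0.0, 0.5, -0.1]
width: 0.999
```

move_arm(deltas=[[[0,0,-0.1],[0.15,-0.5,0],-1],[[0,0,-0.1],[0.3,-1,0],-1]])

```text
time: 1.23
tool_pos: [0.4091, 0.2155, 0.2314]
tcp_rot: [1.602, 2.702, 0.001]
wrist_force: [0.9, -0.5, -0.2]
width: 1.002
```

move_arm(deltas=[[[0,0,-0.1],[0.15,-0.5,0],-1],[[0,0,-0.1],[0.3,-1,0],-1]])

```text
time: 1.48
tool_pos: [0.4393, 0.1154, 0.2315]
tcp_rot: [1.809, 2.568, 0.002]
wrist_force: [1.4, 0.3, 0.8]
width: 0.999
```

move_arm(deltas=[[[0,0,-0.1],[0.15,-0.5,0],-1],[[0,0,-0.1],[0.3,-1,0],-1]])

```text
time: 1.72
tool_pos: [0.4695, 0.0152, 0.2315]
tcp_rot: [2.006, 2.418, 0.002]
wrist_force: [1.2, 1.3, 0.6]
width: 1.001
```

move_arm(deltas=[[[0,0,-0.1],[0.15,-0.5,0],-0.5],[[0,0,-0.1],[0.3,-1,0],-0.5],[[0,0,-0.2],[0.3,-1,0],-0.5],[[0,0,-0.2],[0.3,-1,0],-0.5]])

```text
time: 2.22
tool_pos: [0.4991, -0.084, 0.231]
tcp_rot: [-2.358, -2.075, -0.0]
wrist_force: [0.5, -0.5, 0.9]
width: 0.752
```

```bash
python3 - <<'E'
from h import *
s=status.read_state();print(s["time"],s["tool_pos"],s["tcp_rot"],s["width"]);ci=camera_info("wrist")
p,d=read_camera("wrist");cv2.imwrite("pics/w1.png",p[:,:,::-1]);np.savez("w1.npz",p=p,d=d,ci=ci);print(ci)
from scipy.spatial.transform import Rotation as R
m=R.from_rotvec(s["tcp_rot"]).as_matrix();print("jaw deg",np.degrees(np.arctan2(m[1,1],m[0,1])),m[:,2])
E
```

```text
2.225 [ 0.49911251 -0.08396524  0.23099633] [-2.35750972e+00 -2.07543708e+00 -1.95305897e-04] 0.75165158271665
{'K': array([[371.64829954,   0.        , 319.83502235],
       [  0.        , 371.64829954, 237.19577684],
       [  0.        ,   0.        ,   1.        ]]), 'R': array([[ 9.91886814e-01, -1.27122504e-01, -6.46228493e-04],
       [-1.21513700e-01, -9.49592545e-01,  2.88978232e-01],
       [-3.73492904e-02, -2.86555173e-01, -9.57335450e-01]]), 't': array([-0.50566656, -0.05657546,  0.37368652])}
jaw deg -7.281746459142649 [-3.60309995e-04  5.97486705e-04 -9.99999757e-01]
```

View pics/w1.png

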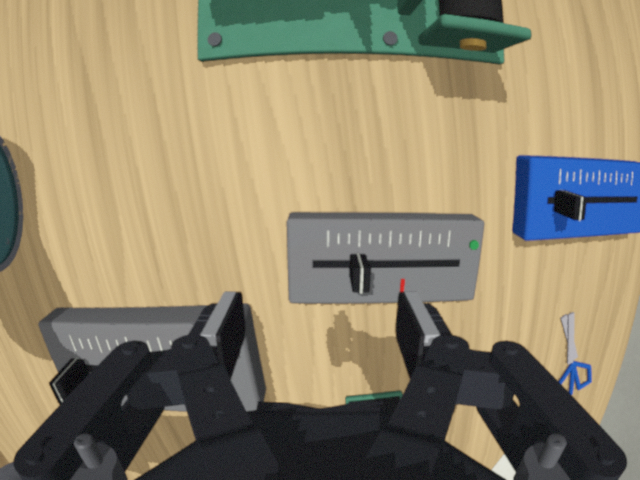

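The wrist view shows the small grey box at (385,258), the slider at (360,270), the red mark at (402,286) and the track running from (313,264) to (460,264).

```bash
cat >> h.py <<'E'
def rays(ci,u,v):
    K=np.array(ci["K"]);x=(np.asarray(u,float)-K[0,2])/K[0,0];y=(np.asarray(v,float)-K[1,2])/K[1,1]
    r=np.hypot(x,y)+1e-9;return np.stack([np.sin(r)*x/r,np.sin(r)*y/r,np.cos(r)],-1)
def fplane(ci,u,v,z):
    R=np.array(ci["R"]);o=-R.T@np.array(ci["t"]);w=rays(ci,u,v)@R;return o+w*((z-o[2])/w[...,2])[...,None]
def fdepth(ci,u,v,d):
    R=np.array(ci["R"]);c=rays(ci,u,v);c=c/c[...,2:]*np.asarray(d)[...,None];return (c-np.array(ci["t"]))@R
E
python3 - <<'E'
from h import *
f=np.load("w1.npz",allow_pickle=True);p,d,ci=f["p"],f["d"],f["ci"].item()
hsv=cv2.cvtColor(p,cv2.COLOR_RGB2HSV)
a=np.array([np.cos(np.radians(-7.4)),np.sin(np.radians(-7.4))]);n=np.array([-a[1],a[0]])
def rep(k,P):print(k,len(P),P.mean(0).round(4),"along",[(P[:,:2]@a).min().round(4),(P[:,:2]@a).mean().round(4),(P[:,:2]@a).max().round(4)],"perp",[(P[:,:2]@n).min().round(4),(P[:,:2]@n).max().round(4)])
def sel(m,x0,y0,x1,y1):
    M=np.zeros(m.shape,bool);M[y0:y1,x0:x1]=m[y0:y1,x0:x1];v,u=np.where(M);return u,v
u,v=sel(((hsv[...,0]<6)|(hsv[...,0]>174))&(hsv[...,1]>140),390,270,415,298);rep("red",fplane(ci,u,v,.035))
u,v=sel(hsv[...,2]<60,311,255,345,272);rep("trackL",fplane(ci,u,v,.035))
u,v=sel(hsv[...,2]<60,375,255,465,272);rep("trackR",fplane(ci,u,v,.035))
u,v=sel(d>0,340,245,380,300);P=fdepth(ci,u,v,d[v,u]);k=P[:,2]>.070;rep("griptop",P[k]);print(np.c_[u,v][k].min(0),np.c_[u,v][k].max(0))
k=(P[:,2]>.045);rep("grip",P[k])
g=(hsv[...,1]<40)&(hsv[...,2]>60);u,v=sel(g,285,210,486,300);P=fdepth(ci,u,v,d[v,u]);k=abs(P[:,2]-.035)<.004;r=cv2.minAreaRect((P[k,:2]*1e3).astype(np.float32));print(r)
cv2.imwrite("pics/c2.png",cv2.resize(p[240:300,330:420,::-1],(720,480),interpolation=cv2.INTER_CUBIC))
E
```

```text
red 50 [ 0.5714 -0.1736  0.035 ] along [np.float64(0.587), np.float64(0.589), np.float64(0.591)] perp [np.float64(-0.1059), np.float64(-0.0914)]
trackL 188 [ 0.5007 -0.14    0.035 ] along [np.float64(0.4991), np.float64(0.5146), np.float64(0.5295)] perp [np.float64(-0.077), np.float64(-0.0717)]
trackR 470 [ 0.5865 -0.1514  0.035 ] along [np.float64(0.5598), np.float64(0.6011), np.float64(0.6472)] perp [np.float64(-0.0776), np.float64(-0.0714)]
griptop 492 [ 0.5275 -0.1418  0.0767] along [np.float64(0.5338), np.float64(0.5414), np.float64(0.5496)] perp [np.float64(-0.0864), np.float64(-0.0618)]
[352 265] [370 293]
grip 701 [ 0.5273 -0.1394  0.0711] along [np.float64(0.5338), np.float64(0.5408), np.float64(0.5496)] perp [np.float64(-0.0864), np.float64(-0.0612)]
((558.58984375, -145.7650909423828), (88.17766571044922, 197.3022003173828), 82.2034683227539)
```

View pics/c2.png

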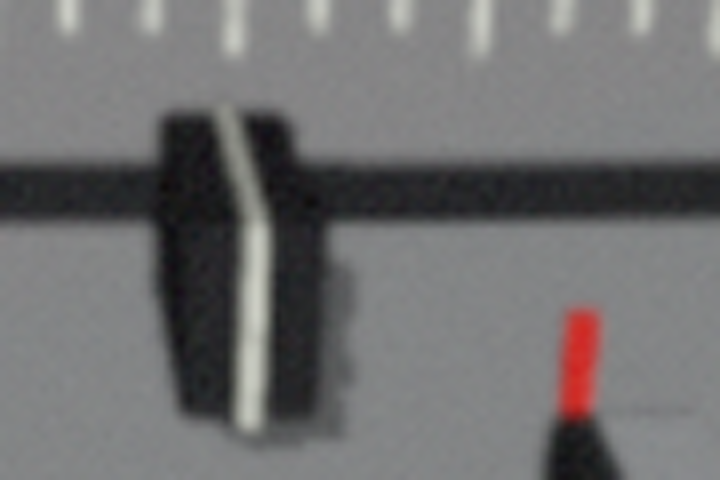

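move_arm(deltas=[[[0,0,0],[0.285,-0.595,0],-0.5],[[0,0,0],[0.285,-0.595,-0.4],-0.5],[[0,0,0],[0.285,-0.595,-0.9],-0.5]])

```text
time: 2.65
tool_pos: [0.5293, -0.1435, 0.1419]
tcp_rot: [2.352, 2.077, 0.004]
wrist_force: [-0.1, 0.0, 0.4]
width: 0.748
```

move_arm(deltas=[[[0,0,0],[0,0,-0.4],-0.5],[[0,0,0],[0,0,-0.9],-0.5],[[0,0,0],[0,0,-0.9],0],[[0,0,0],[0,0,-0.9],0.6],[[0,0,0],[0,0,-0.9],1],[[0,0,0],[0,0,-0.9],1],[[0,0,0],[0,0,-0.9],1],[[0,0,0],[0,0,-0.9],1]], grip_force=20)

```text
time: 3.65
tool_pos: [0.5293, -0.1436, 0.054]
tcp_rot: [2.356, 2.073, 0.005]
wrist_force: [-0.9, 2.5, 7.3]
width: 0.177
```

move_arm(deltas=[[[0,0,0],[0.1,-0.013,0],1],[[0,0,0],[0.2,-0.026,0],1],[[0,0,0],[0.3,-0.039,0],1],[[0,0,0],[0.4,-0.052,0],1],[[0,0,0],[0.452,-0.059,0],1],[[0,0,0],[0.452,-0.059,0],1],[[0,0,0],[0.452,-0.059,0],1]])

```text
time: 4.53
tool_pos: [0.5748, -0.1495, 0.054]
tcp_rot: [2.356, 2.072, 0.005]
wrist_force: [1.2, 2.4, 5.2]
width: 0.184
```

```bash
cat > chk.py <<'E'
from h import *
import sys
ci=camera_info("wrist");p,d=read_camera("wrist")
hsv=cv2.cvtColor(p,cv2.COLOR_RGB2HSV)
a=np.array([np.cos(np.radians(-7.8)),np.sin(np.radians(-7.8))]);R=np.array(ci["R"]);t=np.array(ci["t"])
# project expected slider top/red
def fproj(X):
    c=R@np.array(X)+t;r=np.hypot(c[0],c[1]);th=np.arctan2(r,c[2]);return ci["K"][0,2]+ci["K"][0,0]*th*c[0]/r,ci["K"][1,2]+ci["K"][1,1]*th*c[1]/r
u0,v0=map(int,fproj([.573,-.15,.06]));print(u0,v0,status.read_state()["tool_pos"])
c=p[max(0,v0-60):v0+60,max(0,u0-80):u0+80,::-1];cv2.imwrite(sys.argv[1],cv2.resize(c,(800,600),interpolation=cv2.INTER_CUBIC));print("crop origin",max(0,u0-80),max(0,v0-60))
np.savez("w2.npz",p=p,d=d,ci=ci)
E
python3 chk.py pics/c3.png
```

```text
315 313 [ 0.57479632 -0.14949254  0.05398672]
crop origin 235 253
```

View pics/c3.png

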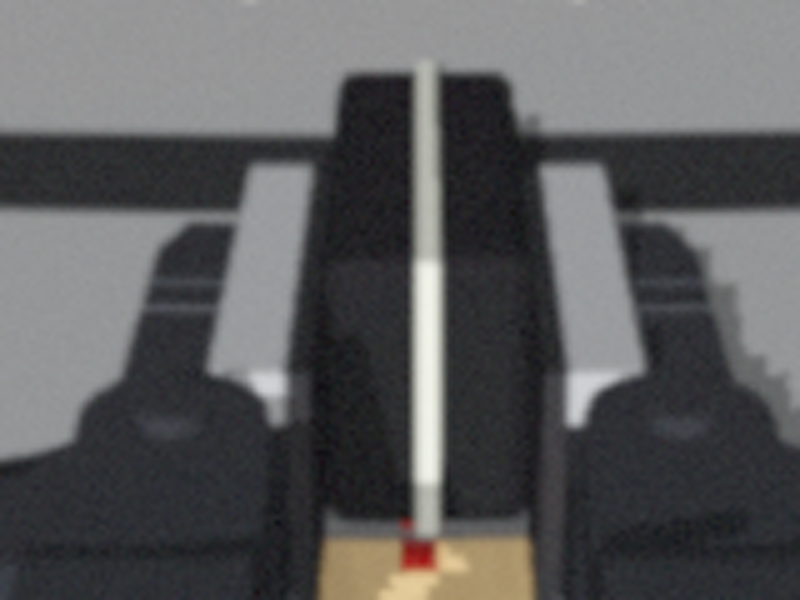

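The slider is gripped; its white line lies over the red mark within about 1 mm (line at crop x 427, mark at 418). I'll release and lift.

move_arm(deltas=[[[0,0,0],[0,0,0],0],[[0,0,0],[0,0,0],-0.5],[[0,0,0],[0,0,0],-0.5],[[0,0,0],[0,0,0.4],-0.5],[[0,0,0],[0,0,0.95],-0.5]])

```text
time: 5.2
tool_pos: [0.5702, -0.1487, 0.1447]
tcp_rot: [-2.355, -2.072, 0.005]
wrist_force: [0.4, -0.5, 0.6]
width: 0.751
```

move_arm(deltas=[[[0,0,0],[0,0.4,0.5],-0.5],[[0,0,0],[0,0.5,0.8],-0.5],[[0,0,0],[0,0.5,0.8],-0.5]])

```text
time: 5.58
tool_pos: [0.5744, -0.0989, 0.23]
tcp_rot: [2.353, 2.073, 0.006]
wrist_force: [0.6, 0.1, 0.3]
width: 0.753
```

```bash
python3 chk.py pics/c4.png; python3 - <<'E'
from h import *
f=np.load("w2.npz",allow_pickle=True);p,d,ci=f["p"],f["d"],f["ci"].item()
hsv=cv2.cvtColor(p,cv2.COLOR_RGB2HSV);a=np.array([np.cos(np.radians(-7.6)),np.sin(np.radians(-7.6))]);n=np.array([-a[1],a[0]])
v,u=np.mgrid[0:480,0:640];P=fdepth(ci,u,v,d)
near=(abs(P[...,0]-.57)<.05)&(abs(P[...,1]+.155)<.05)&(d>.1)
red=near&((hsv[...,0]<6)|(hsv[...,0]>174))&(hsv[...,1]>140)&(abs(P[...,2]-.035)<.006)
g=near&(P[...,2]>.070)&(P[...,2]<.085)
for k,m,z in(("red",red,.035),("grip",g,.077),("white",g&(hsv[...,2]>120),.077)):
    Q=fplane(ci,u[m],v[m],z)[:,:2];print(k,m.sum(),(Q@a).min(),(Q@a).mean(),(Q@a).max(),Q.mean(0))
E
```

```text
324 268 [ 0.57300302 -0.09918943  0.22741205]
crop origin 244 208
red 36 0.5874634483723835 0.5889660169632622 0.5905653296449999 [ 0.56934359 -0.18618235]
grip 508 0.5814085370846865 0.58950033700866 0.597611905195033 [ 0.57495464 -0.14816949]
white 98 0.5866682034114016 0.5893546963334552 0.5908966789538307 [ 0.57480037 -0.14822449]
```

Slider confirmed after release: white line at 0.5894 along the track, mark at 0.5890. Now to the bolt, with the wrist camera turned to the roller side so that it sees the head.

move_arm(deltas=[[[0,0,-0.11],[0,0.3,0],-0.5],[[0,0,-0.22],[0,0.6,0],-0.5],[[0,0,-0.33],[0,0.85,0],-0.5]])

```text
time: 6.0
tool_pos: [0.5707, -0.0139, 0.2233]
tcp_rot: [-2.814, -1.391, 0.006]
wrist_force: [0.2, -1.0, 0.1]
width: 0.747
```

move_arm(deltas=[[[0,0,-0.11],[0,0.3,0],-0.5],[[0,0,-0.22],[0,0.6,0],-0.5],[[0,0,-0.33],[0,0.85,0],-0.5]])

```text
time: 6.38
tool_pos: [0.5709, 0.071, 0.2232]
tcp_rot: [-3.079, -0.624, 0.007]
wrist_force: [-0.2, -1.0, 1.6]
width: 0.751
```

move_arm(deltas=[[[0,0,-0.11],[0,0.3,0],-0.5],[[0,0,-0.22],[0,0.6,0],-0.5],[[0,0,-0.32],[0,0.84,0],-0.5],[[0,0,-0.32],[0,0.84,0],-0.5],[[0,0,-0.32],[0,0.84,0],-0.5]])

```text
time: 7.0
tool_pos: [0.5716, 0.1537, 0.2244]
tcp_rot: [3.137, -0.148, -0.004]
wrist_force: [0.6, -0.5, -0.3]
width: 0.75
```

```bash
python3 - <<'E'
from h import *
from scipy.spatial.transform import Rotation as Ro
s=status.read_state();print(s["time"],s["tool_pos"],s["width"],s["q"]);ci=camera_info("wrist")
m=Ro.from_rotvec(s["tcp_rot"]).as_matrix();print("jaw deg",np.degrees(np.arctan2(m[1,1],m[0,1])),m[:,2])
p,d=read_camera("wrist");cv2.imwrite("pics/w5.png",p[:,:,::-1]);np.savez("w5.npz",p=p,d=d,ci=ci)
hsv=cv2.cvtColor(p,cv2.COLOR_RGB2HSV);v,u=np.mgrid[0:480,0:640];P=fdepth(ci,u,v,d);ok=d>.05
a=np.array([np.cos(np.radians(-5.6)),np.sin(np.radians(-5.6))]);n=np.array([-a[1],a[0]]);O=np.array([.5515,.1577])
L=np.stack([(P[...,:2]-O)@a,(P[...,:2]-O)@n,P[...,2]],-1)
near=ok&(abs(L[...,0])<.16)&(abs(L[...,1])<.11)
g=(hsv[...,0]>60)&(hsv[...,0]<95)&(hsv[...,1]>80)&near
b=P[g&(P[...,2]<.02)];print("base",cv2.minAreaRect((b[:,:2]*1e3).astype(np.float32)))
def rep(k,M):
    Q=L[M];print(k,len(Q),np.percentile(Q,1,axis=0).round(4),np.median(Q,0).round(4),np.percentile(Q,99,axis=0).round(4)); 
    if len(Q)>20:print("   rect",cv2.minAreaRect((P[M][:,:2]*1e3).astype(np.float32)))
rep("railtop",g&(abs(L[...,2]-.082)<.004)&(L[...,0]>.03)&(L[...,0]<.075)&(abs(L[...,1])<.06))
br=near&(hsv[...,1]<60)&(abs(L[...,2]-.108)<.005)&(abs(L[...,0])<.03);rep("brackettop",br)
hd=near&(hsv[...,0]>12)&(hsv[...,0]<28)&(hsv[...,1]>110)&(L[...,0]>0)&(L[...,0]<.045)&(abs(L[...,1])<.03)&(P[...,2]>.05);rep("head",hd)
E
```

```text
7.0 [0.57158786 0.15370275 0.22444162] 0.7504593168045497 [ 2.21009217e-01  1.14464014e-01  1.79290195e+00 -7.18625010e-04
  1.23730064e+00  1.88649071e+00]
jaw deg -95.41139790956109 [-0.00285025 -0.00133635 -0.99999505]
base ((560.5945434570312, 159.78855895996094), (196.70932006835938, 304.2070007324219), 83.68246459960938)
railtop 2641 [ 0.0526 -0.0553  0.0788] [0.0599 0.0016 0.0819] [0.0666 0.0586 0.0837]
   rect ((610.9072875976562, 153.33203125), (117.22965240478516, 14.754877090454102), 83.5859603881836)
brackettop 1095 [-0.0016 -0.0405  0.1033] [0.0023 0.0021 0.1079] [0.0048 0.047  0.1095]
   rect ((553.300537109375, 160.49325561523438), (90.16840362548828, 7.002049922943115), 83.90357208251953)
head 732 [ 0.0205 -0.0103  0.0743] [0.029  0.003  0.0909] [0.035  0.0165 0.0935]
   rect ((579.3153076171875, 158.17005920410156), (27.059532165527344, 14.979068756103516), 84.71743774414062)
```

View pics/w5.png

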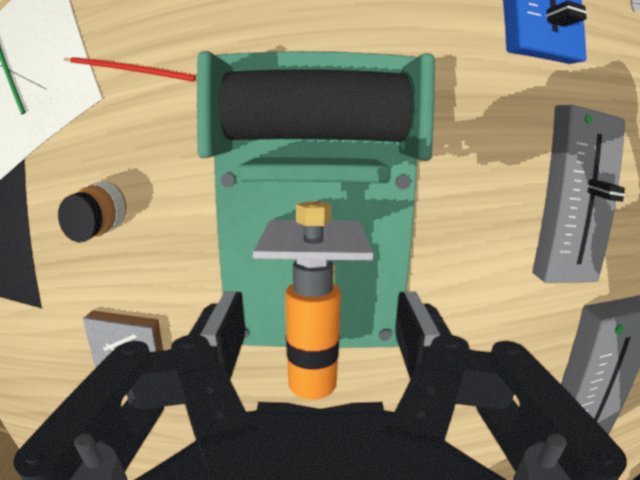

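Wrist view: the brass head is at (313,213), the bracket top edge at (313,256) and the rail at (313,172). Bracket and rail agree on the head centre, about (0.579, 0.1575), and press x at about −6.4°.

move_arm(deltas=[[[0,0,-0.01],[0.076,0.038,-0.3],-0.5],[[0,0,-0.01],[0.076,0.038,-0.8],-0.5],[[0,0,-0.01],[0.076,0.038,-0.8],-0.5],[[0,0,-0.01],[0.076,0.038,-0.8],-0.5]])

```text
time: 7.55
tool_pos: [0.5806, 0.158, 0.1474]
tcp_rot: [-3.137, 0.176, -0.001]
wrist_force: [-0.4, -0.2, 1.5]
width: 0.751
```

```bash
python3 - <<'E'
from h import *
from scipy.spatial.transform import Rotation as Ro
s=status.read_state();ci=camera_info("wrist");print(s["time"],s["tool_pos"])
m=Ro.from_rotvec(s["tcp_rot"]).as_matrix();print("jaw deg",np.degrees(np.arctan2(m[1,1],m[0,1])),m[:,2])
p,d=read_camera("wrist");hsv=cv2.cvtColor(p,cv2.COLOR_RGB2HSV);v,u=np.mgrid[0:480,0:640];P=fdepth(ci,u,v,d)
hd=(d>.03)&(hsv[...,0]>12)&(hsv[...,0]<28)&(hsv[...,1]>110)&(abs(P[...,0]-.579)<.025)&(abs(P[...,1]-.157)<.025)&(P[...,2]>.05)
print(hd.sum(),cv2.minAreaRect((P[hd][:,:2]*1e3).astype(np.float32)));c=np.c_[u[hd],v[hd]].mean(0).astype(int);print(c)
x,y=max(0,c[0]-80),max(0,c[1]-60);cv2.imwrite("pics/w6.png",cv2.resize(p[y:y+120,x:x+160,::-1],(800,600),interpolation=cv2.INTER_CUBIC))
E
```

```text
7.55 [0.58056436 0.15800467 0.14740955]
jaw deg -96.43746462907954 [ 8.74338982e-04  7.70758329e-05 -9.99999615e-01]
1405 ((573.9737548828125, 158.89242553710938), (25.94202995300293, 34.86536407470703), 82.76174926757812)
[319 260]
```

View pics/w6.png

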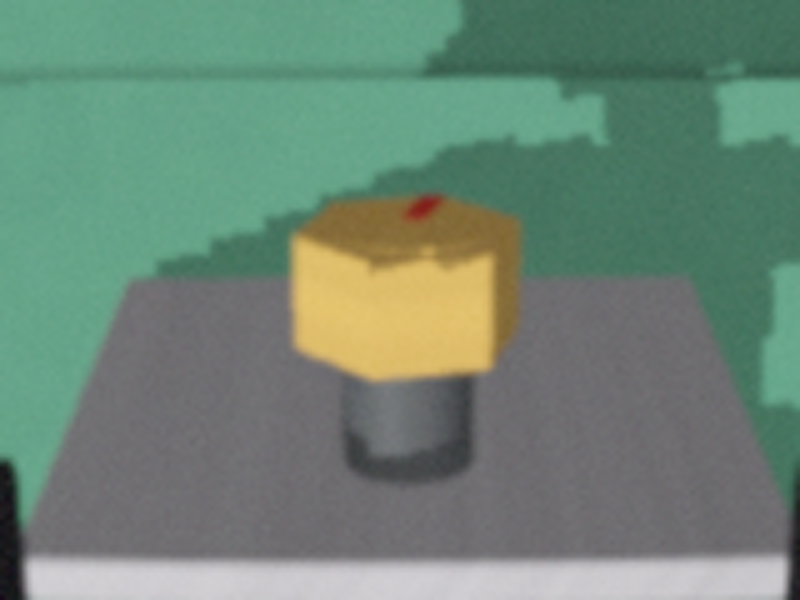

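The crop shows the bracket below and the brass head in the middle at about (408,290), with its top corner some 17° to the +y side. The flats should stand upright in about 1.2 s, so I go down and close now.

move_arm(deltas=[[[0,0,0],[-0.015,-0.005,-0.45],-0.3],[[0,0,0],[-0.015,-0.005,-0.87],-0.2],[[0,0,0],[-0.015,-0.005,-0.87],-0.1],[[0,0,0],[-0.015,-0.005,-0.87],-0.1],[[0,0,0],[-0.015,-0.005,-0.87],-0.1],[[0,0,0],[-0.015,-0.005,-0.87],0.2],[[0,0,0],[-0.015,-0.005,-0.87],1],[[0,0,0],[-0.015,-0.005,-0.87],1],[[0,0,0],[-0.015,-0.005,-0.87],1],[[0,0,0],[-0.015,-0.005,-0.87],1],[[0,0,0],[-0.015,-0.005,-0.87],1],[[0,0,0],[-0.015,-0.005,-0.87],1]], grip_force=40)

```text
time: 9.1
tool_pos: [0.5793, 0.1581, 0.0608]
tcp_rot: [-3.136, 0.176, -0.003]
wrist_force: [-0.9, -2.0, 5.9]
width: 0.271
```

```bash
cat > chk2.py <<'E'
from h import *
from scipy.spatial.transform import Rotation as Ro
s=status.read_state();ci=camera_info("wrist");print(s["time"],s["tool_pos"],s["wrist_force"],s["torque"],"mm",s["width"]*85)
m=Ro.from_rotvec(s["tcp_rot"]).as_matrix();print("jaw deg",np.degrees(np.arctan2(m[1,1],m[0,1])),m[:,2])
p,d=read_camera("wrist");im=p[230:470,160:480,::-1]
q,_=read_camera("scene");w=q[190:250,330:410,::-1]
cv2.imwrite("pics/g%d.png"%int(s["time"]*10),np.vstack([cv2.resize(im,(400,300),interpolation=3),cv2.resize(w,(400,300),interpolation=3)]))
np.savez("g%d.npz"%int(s["time"]*10),p=p,q=q)
E
python3 chk2.py; ls pics
```

```text
9.1 [0.5793449  0.1580551  0.06083212] [-0.85333322 -1.99923108  5.93522214] [-0.18481724  0.13899907  0.09054441] mm 23.033603835488332
jaw deg -96.40790249482866 [ 1.91011851e-03  1.04838981e-04 -9.99998170e-01]
c2.png
c3.png
c4.png
crop1.png
g91.png
scene0.png
side0.png
w1.png
w5.png
w6.png
```

move_arm(deltas=[[[0,0,0],[0,0,0],1],[[0,0,0],[0,0,0],1],[[0,0,0],[0,0,0],1],[[0,0,0],[0,0,0],1],[[0,0,0],[0,0,0],1],[[0,0,0],[0,0,0],1],[[0,0,0],[0,0,0],1],[[0,0,0],[0,0,0],1],[[0,0,0],[0,0,0],1],[[0,0,0],[0,0,0],1],[[0,0,0],[0,0,0],1],[[0,0,0],[0,0,0],1],[[0,0,0],[0,0,0],1],[[0,0,0],[0,0,0],1],[[0,0,0],[0,0,0],1],[[0,0,0],[0,0,0],1]])

```text
time: 11.2
tool_pos: [0.5794, 0.158, 0.0608]
tcp_rot: [-3.136, 0.176, -0.003]
wrist_force: [-1.1, -2.4, 6.1]
width: 0.275
```

```bash
python3 chk2.py; python3 - <<'E'
from h import *
import glob
f=sorted(glob.glob("g*.npz"),key=lambda x:int(x[1:-4]));print(f)
A,B=np.load(f[0])["p"],np.load(f[-1])["p"];c=lambda p:cv2.resize(p[230:470,160:480,::-1],(400,300),interpolation=3)
q=np.load(f[-1])["q"];s0=cv2.imread("pics/scene0.png");e=read_camera("side")[0]
r=lambda im,x,y,w,h:cv2.resize(im[y:y+h,x:x+w],(400,300),interpolation=3)
cv2.imwrite("pics/final.png",np.vstack([np.hstack([c(A),c(B)]),np.hstack([r(q[:,:,::-1],0,0,640,480),r(e[:,:,::-1],0,0,640,480)])]))
E
```

```text
11.2 [0.57935656 0.15803132 0.06083172] [-1.14557543 -2.40181977  6.10544905] [-0.14880032  0.18028073 -0.02609016] mm 23.367191966490463
jaw deg -96.40627356203017 [ 1.92867718e-03  7.59339264e-05 -9.99998137e-01]
['g91.npz', 'g112.npz']
```

View pics/final.png

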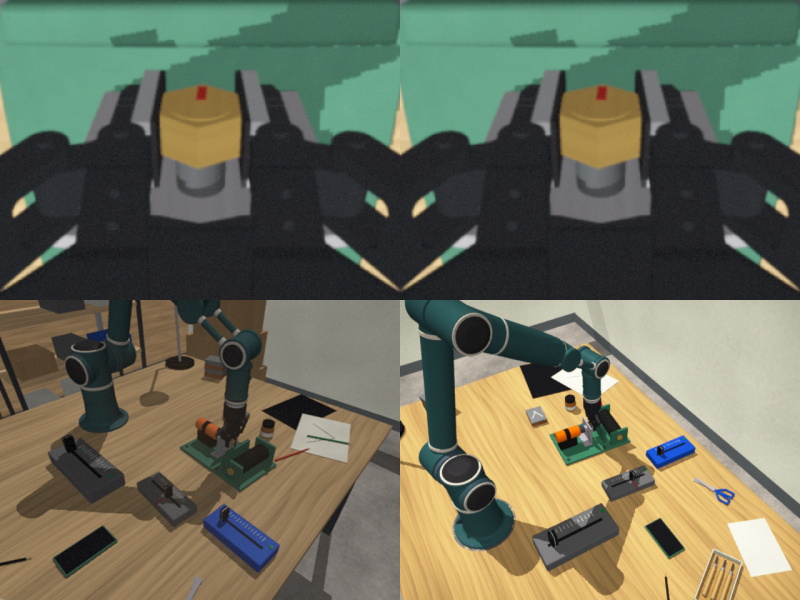

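The two wrist crops, 2.1 s apart, show the head squarely gripped on its flats. The red line is at the same place, (202,92) in both, so the bolt has stopped. In the room views below, the slider is on the mark and the lino block, jar and phone are where they were.

```bash
python3 -c "
from h import *
print(order.finish_job())"
```

```text
the job is handed in; nothing more can be done
None
```

I set the slider on its red mark and left it there. I then gripped the brass bolt head on its flats at 40 N, and handed the job in at about 11.3 s with the grip still on.

- **Slider:** after I let go, the white line measured 0.5894 m along the track and the red mark 0.5890 m. An earlier look, with the slider still gripped, had suggested it was up to 1 mm past the mark. I left it as it was.
- **Bolt:** the gripper read 23.0 to 23.4 mm on the 24 mm flats. It had read about 1 mm small on the slider too. The red line on the head did not move between two wrist pictures 2.1 s apart.
- **Forces:** the wrist force read about 7 N or less at every check.
- **Other objects:** the lino block, ink jar and phone looked unmoved in the last room views. I checked that by eye and did not measure it.

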